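# Refit the carrying spindle of the jar rack

### The arm

A 6-joint arm with a two-finger parallel gripper is mounted at the origin on a cart in front of the work surface, level with it; the furniture and walls round the work are solid. World frame = base frame: x ahead of the robot, y to its left, z up, the work surface at z = 0. Lengths are in m, angles in rad, forces in N, time in s.
With the tool pointing down it reaches from about 0.425 to 0.925 m from the base axis. Payload 12.5 kg.
Tool frame: the origin (TCP) lies at the very end of the fingers, on their centre line; the grasp point (between the pads) lies 19 mm behind it; z points along the fingers, y is the direction in which the jaws open and shut (so a half turn about z gives the same grasp; the last joint's range is limited). The gripper opens to 85 mm and grips with 20 to 120 N. Pads are 22 mm wide; open, the fingers measure 114 mm over their backs; the gripper's body (76 mm by 85 mm) begins 54 mm behind the grasp point. The pads swing forward as they close: fully open they stand 13 mm farther back than shut.
Start: joints at [1.055, 0.491, 1.559, -0, 1.092, -0.106], TCP at [0.249, 0.573, 0.231] pointing down, gripper open.
Joint ranges: [-3.1, 3.1], [-0.84, 2.19], [0.05, 2.79], [-1.13, 4.28], [0.06, 2.93], [-2.69, 2.69]. Speed limits (rad/s): [2.22, 2.22, 2.79, 3.14, 3.14, 3.14].

### API

Orientations are given as a unit quaternion [x, y, z, w].
In Python, from cell import telemetry, snapshot, calibration, ctrl gives the robot as it stands. The module is installed in compiled form; this text tells all that it offers.
- The arm moves only by the tool drive_tool, never from a script. Its argument "commands" is a list of rows, each a list of 3 entries, a list of its own where there are three numbers: the shift along the tool's x, y, z in cm, then the turn, a rotation vector about the tool's x, y, z in units of 10 degrees (1.0 is 10 degrees), then the opening in per cent of the stroke, from 0 (shut) to 100 (fully open). In form: [[[tx, ty, tz], [wx, wy, wz], jaw], ...]. A call has 1 to 8 rows; each row is the pose to reach, as a shift and turn from the pose commanded when the call began, along the tool's axes at that moment; what a row does not reach only later rows make up. A row lasts 1/8 s, in which the tool goes at most 62.5 mm and 10.7 degrees, less where a joint would pass 70% of its speed; a pose out of reach is approached as far as the arm can. A call with a gripper value outside its range is refused whole. The fingers move at their own pace and stop on an object; "grip_force" is the grip in N (left out, the last holds). Time passes only in rows, so rows that repeat a pose let the fingers close. It gives the time, the measured TCP pose, the force and the opening at its end, in the units of the state.
- telemetry.state(): the state, without advancing time (a new reading comes with each control period).
- snapshot(name): name is "side" or "top"; returns the picture (420x560x3 uint8, red, green, blue); there is no depth.
- calibration(name): a dict with "fov_y" (degrees; the focal length in pixels is half the picture's height over the tangent of half this angle, whatever the lens; pixels are square), "cx", "cy" (the principal point, pixels), "R" (3x3) and "t" (3): a world point X has camera coordinates R X + t. Camera axes: x right, y down, z forward; pixel columns grow to the right and rows downward; lengths in m; the calibration is good to about 2 mm. A picture is of the moment at which its call begins. calibration takes no time and is no camera call.
- ctrl.sign_off(): hands the job in, once; it reports no verdict.
The state is a dict: "time_s": time; "q": joint angles; "dq": joint speeds; "effort": joint torques, N m; "eef_pos": TCP position; "ee_rot": TCP orientation; "ft_force": force on the tool from outside, world axes, zero at the start; "torque": the same for the moment, N m; "opening": finger opening in m.
Only numpy, scipy, OpenCV 4.12 (cv2) and the standard library are available. Lean on these libraries where they do the work, as an engineer would, in place of code of your own. Each camera call takes 0.05 s, during which the arm holds its last target. There are 200 camera calls.

### The job

Put the carrying spindle back into the two-deck spice rack: take the steel spindle with the round flange and black handle out of its white drying pot and lower it (do not drop it) upright through the middle hole of the upper deck and on through the hole of the lower deck below, until its flange rests on the upper deck, then let go. Leave the all-wooden muddler in its pot.

Things in the scene. Friction and masses are not known exactly. Their poses are not given: they have to be found in the camera images.
- spindle: Upright in a fixed white pot (68 wide, 60 high, 19 mm bore with floor at 6: lift straight up 60 mm to clear); which of two pots varies. Origin at its lower tip, z up the shaft, round. Steel shaft 14 mm thick, chamfered tip, z=0 to 94 mm; steel flange 54 mm wide, z=94 to 100; black handle 24 mm thick, z=104 to 174 (grip at 145), top at 178. 0.13 to 0.25 kg.
- rack: Fixed two-deck wooden spice rack, 84 (x) by 204 mm (y), yaw varies. Origin on the worktop on the vertical axis of its two middle bores, 34 mm wide, right through. Lower deck z=12 to 28 mm, upper deck z=88 to 100. Spice jars stand in it at y=-66 and +66, tops at z=116. With the flange seated on the upper deck the spindle's tip is at z=6 mm.
- muddler: Bystander: all-wooden muddler without flange, 118 mm tall, upright in the other white pot, its top 124 mm above the worktop: carry the spindle over or round it. Shaft 14 mm, handle 24 mm thick. Origin at the centre of its lower tip, z up.
Mind the look-alikes: they are no part of the job. Of the things that look like the spindle, the larger one is meant.

How it is judged:
At the end, for the whole second after the job is handed in: The spindle stands still and released in the rack, through both middle bores: its tip within 15 mm of the bore axis and 0 to 12 mm above the worktop (flange resting on the upper deck), upright within 7 degrees; the muddler's tip is within 40 mm of where it started (horizontal distance between spindle and rack below 0.015 m and z of spindle in the frame of rack between -0.002 and 0.012 m and angle between spindle's own z axis and vertical below 0.12 rad and linear speed of spindle below 0.02 m/s and distance of muddler from where it was at the start of the episode below 0.04 m); the robot touches nothing.
It fails at once if the muddler is taken out of its pot (distance of muddler from where it was at the start of the episode above 0.04 m).
It fails at once if the spindle is dropped (falls out of the fingers faster than 0.9 m/s) (linear speed of spindle above 0.9 m/s and contact force between the fingers and spindle below 0.2 N).
It also fails if it takes over 43 s, if anything falls off the work surface, if the arm or the gripper's body presses on something with over 40 N, if the wrist force passes 120 N, or if a joint passes its speed limit or range.

## Working session

There is one attempt and no reset: what is moved stays moved. The work goes in short steps, Python scripts to look and compute and a tool call to move; the robot and the scene stay as the last step left them, time stands still between calls to the robot, and variables do not carry over. Pictures are saved under pics/ and viewed, about 8 in all and at most 12, crops included, and the job is handed in when it is done.

Besides the shell and the picture viewer there is one more tool, called after "Call:" in YAML: its name, and indented under it one key for each argument. drive_tool: Moves the arm, as the interface text tells. Its arguments: {"type":"object","properties":{"commands":{"type":"array","items":{"type":"array"}},"grip_force":{"type":"number"}},"required":["commands"]}

```bash
mkdir -p pics; python3 - <<'E'
from cell import telemetry, snapshot, calibration, ctrl
import cv2
for n in("top","side"):
    cv2.imwrite(f"pics/{n}0.png",snapshot(n)[:,:,::-1]); print(calibration(n))
s=telemetry.state(); print(s)
E
```

```text
{'fov_y': 48.147786525364445, 'cx': 275.1795823323528, 'cy': 214.68102128840013, 'R': array([[ 0.02946866, -0.9995318 ,  0.00823226],
       [-0.99432803, -0.03015526, -0.10199233],
       [ 0.10219283, -0.00517999, -0.99475112]]), 't': array([0.20488029, 0.49631863, 0.93816581])}
{'fov_y': 47.235025688748266, 'cx': 276.1494510099187, 'cy': 210.22729176936775, 'R': array([[ 0.99156301, -0.1279622 , -0.02069937],
       [-0.08235692, -0.49858634, -0.86291889],
       [ 0.10010058,  0.85734319, -0.50491834]]), 't': array([-0.4817797 ,  0.20718177,  0.61984609])}
{'time_s': 0.1, 'q': array([ 1.05541086e+00,  4.91487480e-01,  1.55937397e+00, -2.76769713e-05,
        1.09170390e+00, -1.05593116e-01]), 'dq': array([ 7.98257545e-05, -9.98706403e-04,  1.96333657e-05, -6.79339285e-04,
        1.05457464e-03, -9.71763071e-04]), 'effort': array([ 3.16470541e-03, -6.19445372e+01, -2.62028611e+01, -1.04009146e-04,
        2.98861407e-03, -7.30807619e-05]), 'eef_pos': array([0.24889696, 0.5730913 , 0.23079852]), 'ee_rot': array([ 2.03459233e-01,  9.79083298e-01, -4.66844086e-04, -1.36901014e-04]), 'ft_force': array([-0.61917942, -0.5871296 , -0.45701443]), 'torque': array([ 0.03208638, -0.02046313,  0.03734851]), 'opening': 0.08523681017533037}
```

View pics/top0.png

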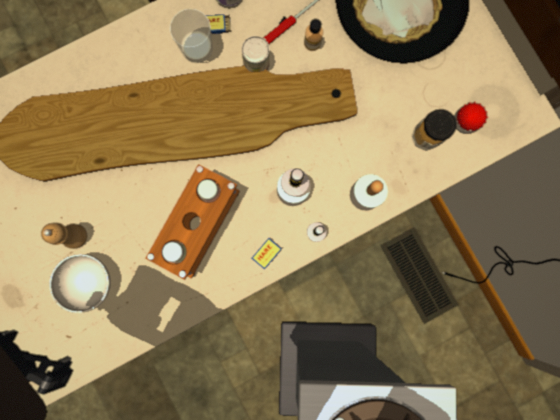

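View pics/side0.png

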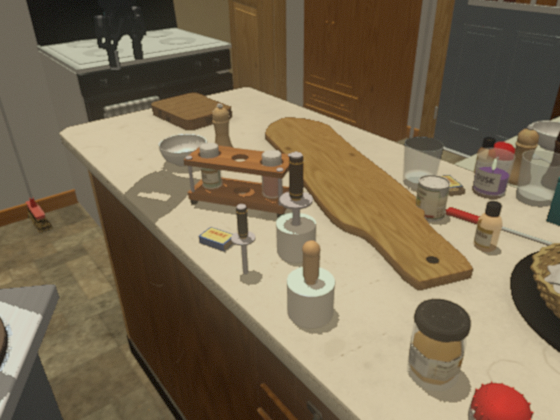

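The top view shows the spindle's handle top at about (296,176), the muddler at (373,187), the small look-alike at (317,231) and the rack's middle bore at (193,221). In the side view the spindle's handle top is at about (296,158). I'll enlarge both to measure.

```bash
cat > h.py <<'E'
import numpy as np, cv2
from cell import telemetry, snapshot, calibration, ctrl
def K(n):
    c=calibration(n); return c,210/np.tan(np.radians(c["fov_y"]/2))
def ray(n,px,z):
    c,f=K(n); d=c["R"].T@np.array([(px[0]-c["cx"])/f,(px[1]-c["cy"])/f,1]); o=-c["R"].T@c["t"]
    return o+d*(z-o[2])/d[2]
def proj(n,X):
    c,f=K(n); p=c["R"]@np.array(X)+c["t"]; return np.array([c["cx"]+f*p[0]/p[2],c["cy"]+f*p[1]/p[2]])
def crop(n,x,y,w,h,s):
    return cv2.resize(snapshot(n)[y:y+h,x:x+w,::-1],None,fx=s,fy=s,interpolation=cv2.INTER_CUBIC)
E
python3 - <<'E'
from h import *
a=crop("top",140,155,200,130,4); cv2.imwrite("pics/c1.png",a)
b=crop("side",170,130,160,140,4); cv2.imwrite("pics/c2.png",b)
E
```

```text
(no output)
```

View pics/c1.png

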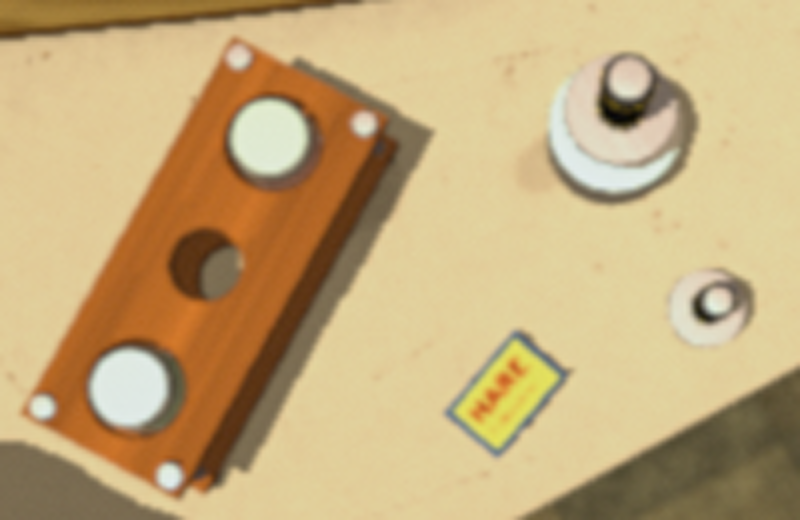

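View pics/c2.png

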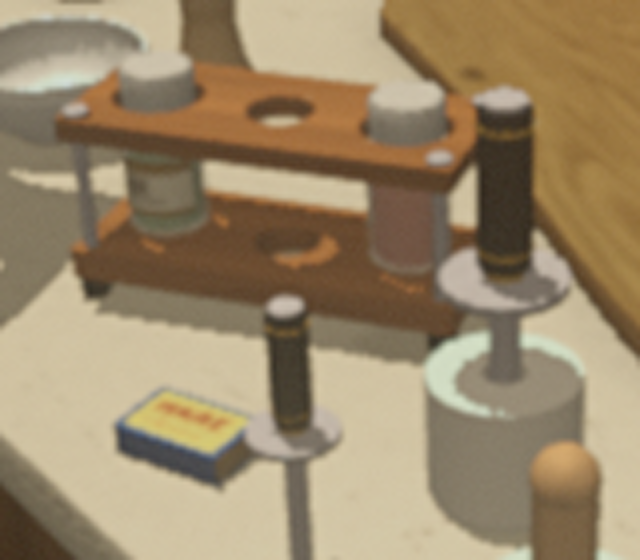

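The crops show, in top pixels, the spindle's cap at (297.2,174.2), its flange at (295.2,182.2) and the upper bore at (191.5,221.2). In side pixels the cap is at (296,154.5), the flange at (296,199.2) and the bore at (240.2,157.5).

```bash
python3 - <<'E'
from h import *
from scipy.spatial.transform import Rotation as R
for l,n,p,z in [("cap","top",(297.2,174.2),.184),("cap","side",(296,154.5),.184),("fl","top",(295.2,182.2),.106),("fl","side",(296,199.2),.106),("bore","top",(191.5,221.2),.1),("bore","side",(240.2,157.5),.1),("mud","top",(374,187),.12)]:
    print(l,n,ray(n,p,z).round(4))
b=[ray("top",(140+x/4,155+y/4),.102) for x,y in((238,57),(364,124),(42,407),(169,476))]
d=(b[0]-b[2]+b[1]-b[3])/2; print("rackctr",np.mean(b,0).round(4),"long",d, "dirdeg",np.degrees(np.arctan2(d[1],d[0])))
for j in((268,137),(129,387)): print("jar",ray("top",(140+j[0]/4,155+j[1]/4),.116))
s=telemetry.state(); print(R.from_quat(s["ee_rot"]).as_matrix().round(3))
E
```

```text
cap top [0.5448 0.1846 0.184 ]
cap side [0.5433 0.1782 0.184 ]
fl top [0.5444 0.1841 0.106 ]
fl side [0.5433 0.178  0.106 ]
bore top [0.4651 0.377  0.1   ]
bore side [0.4654 0.3713 0.1   ]
mud top [0.5374 0.0381 0.12  ]
rackctr [0.4652 0.3776 0.102 ] long [ 0.16793239 -0.08367394  0.        ] dirdeg -26.485225429669555
jar [0.52427498 0.3483029  0.116     ]
jar [0.40652806 0.40681492 0.116     ]
[[-0.917  0.398 -0.   ]
 [ 0.398  0.917 -0.001]
 [ 0.    -0.001 -1.   ]]
```

Call:
drive_tool:
  commands:
    - [[-5, -3, 0], [0, 0, 0], 100]
    - [[-10.5, -6, 0], [0, 0, 0], 100]
    - [[-16, -9, 0], [0, 0, 0], 100]
    - [[-21.5, -12, 0], [0, 0, 0], 100]
    - [[-27, -15.2, 0], [0, 0, 0], 100]
    - [[-32.5, -18.4, 0], [0, 0, 0], 100]
    - [[-38, -21.5, 0], [0, 0, 0], 100]
    - [[-42.6, -24.1, 0], [0, 0, 0], 100]

```text
time_s: 1.2
eef_pos: [0.5448, 0.1805, 0.2313]
ee_rot: [0.204, 0.979, 0.0, 0.0]
ft_force: [0.1, 0.6, 0.2]
opening: 0.0855
```

Call:
drive_tool:
  commands:
    - [[0, 0, 0], [0, 0, 0], 100]
    - [[0, 0, 0], [0, 0, 0], 100]
    - [[0, 0, 0], [0, 0, 0], 100]

```text
time_s: 1.58
eef_pos: [0.543, 0.1835, 0.2314]
ee_rot: [0.203, 0.979, 0.0, -0.0]
ft_force: [0.2, 0.0, -0.2]
opening: 0.0854
```

```bash
python3 - <<'E'
from h import *
s=telemetry.state(); print(s["eef_pos"],s["ee_rot"],s["time_s"])
a=crop("side",210,60,180,140,4); cv2.imwrite("pics/c3.png",a)
print(proj("side",s["eef_pos"]),proj("top",s["eef_pos"]))
E
```

```text
[0.54301628 0.18351706 0.23137159] [ 2.02763724e-01  9.79227686e-01  6.91092543e-05 -7.36098894e-05] 1.575
[295.22188871 123.74859097] [299.43847574 169.83810489]
```

View pics/c3.png

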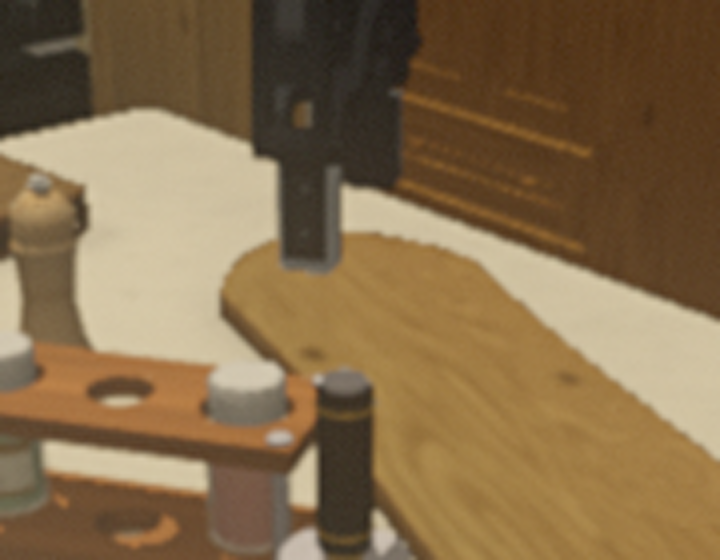

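The gripper's near finger tip is at side pixel (287.5,127), above and behind the spindle cap at (296,154). I'll check that against the projection.

```bash
python3 - <<'E'
from h import *
for r in(.0427,.057): 
  for z in (.2314,.2444): print(r,z,proj("side",(0.543-.398*r,.1835-.917*r,z)))
E
```

```text
0.0427 0.2314 [287.83249116 134.03456544]
0.0427 0.2444 [287.75439028 125.28406103]
0.057 0.2314 [285.18650562 137.72708587]
0.057 0.2444 [285.08073519 128.85688376]
```

Call:
drive_tool:
  commands:
    - [[0, 0, 4], [0, 0, 0], 100]
    - [[0, 0, 7], [0, 0, 0], 100]
    - [[0, 0, 9], [0, 0, 0], 100]
    - [[0, 0, 10], [0, 0, 0], 100]
    - [[0, 0, 10], [0, 0, 0], 100]
    - [[0, 0, 10], [0, 0, 0], 100]

```text
time_s: 2.38
eef_pos: [0.544, 0.1828, 0.1321]
ee_rot: [0.203, 0.979, 0.0, 0.001]
ft_force: [-0.3, 0.0, 0.3]
opening: 0.0852
```

Call:
drive_tool:
  commands:
    - [[0, 0, 0], [0, 0, 0], 25]
    - [[0, 0, 0], [0, 0, 0], 25]
    - [[0, 0, 0], [0, 0, 0], 15]
    - [[0, 0, 0], [0, 0, 0], 15]
    - [[0, 0, 0], [0, 0, 0], 10]
    - [[0, 0, 0], [0, 0, 0], 10]
    - [[0, 0, 0], [0, 0, 0], 10]
    - [[0, 0, 0], [0, 0, 0], 10]
  grip_force: 60

```text
time_s: 3.38
eef_pos: [0.544, 0.1827, 0.1316]
ee_rot: [0.204, 0.979, 0.0, 0.0]
ft_force: [0.6, 2.3, 4.4]
opening: 0.0226
```

Call:
drive_tool:
  commands:
    - [[0, 0, -1], [0, 0, 0], 5]
    - [[0, 0, -3], [0, 0, 0], 5]
    - [[0, 0, -5], [0, 0, 0], 5]
    - [[0, 0, -7.5], [0, 0, 0], 5]
    - [[0, 0, -10], [0, 0, 0], 5]
    - [[0, 0, -12.5], [0, 0, 0], 5]
    - [[0, 0, -14.5], [0, 0, 0], 5]
    - [[0, 0, -15.5], [0, 0, 0], 5]

```text
time_s: 4.38
eef_pos: [0.5435, 0.1823, 0.2872]
ee_rot: [0.203, 0.979, -0.0, 0.0]
ft_force: [0.1, -0.3, -1.9]
opening: 0.0226
```

Call:
drive_tool:
  commands:
    - [[0, 0, 0], [0, 0, 0], 5]
    - [[0, 0, 0], [0, 0, 0], 5]
    - [[0, 0, 0], [0, 0, 0], 5]

```text
time_s: 4.75
eef_pos: [0.5435, 0.1824, 0.2855]
ee_rot: [0.203, 0.979, -0.0, -0.001]
ft_force: [-0.8, -0.5, -2.2]
opening: 0.0224
```

```bash
python3 - <<'E'
from h import *
from scipy.spatial.transform import Rotation as R
s=telemetry.state(); print(s["eef_pos"],s["ft_force"],s["opening"],s["time_s"])
d=np.array([.4652,.376])-s["eef_pos"][:2]; print(d, R.from_quat(s["ee_rot"]).as_matrix().T@np.r_[d,0])
a=crop("side",200,60,200,150,4); cv2.imwrite("pics/c4.png",a)
E
```

```text
[0.54347953 0.18243776 0.2855134 ] [-0.8394949  -0.5190182  -2.21743867] 0.022423564220960174 4.75
[-0.07827953  0.19356224] [1.48918081e-01 1.46346936e-01 6.22033736e-05]
```

View pics/c4.png

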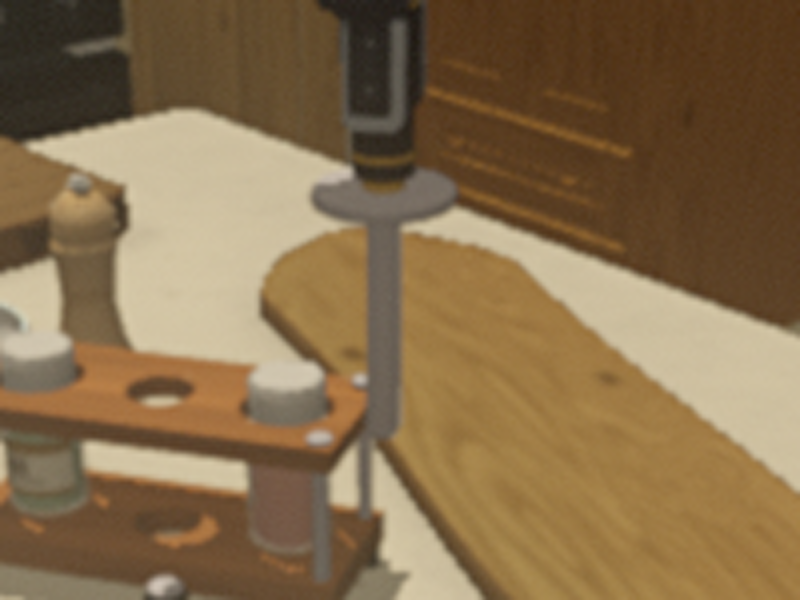

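The picture shows the spindle hanging straight, with its flange at crop (385,195) and tip at (385,435). I'll carry it over the bore.

Call:
drive_tool:
  commands:
    - [[1.5, 1.5, 0], [0, 0, 0], 5]
    - [[4, 4, 0], [0, 0, 0], 5]
    - [[7, 7, 0], [0, 0, 0], 5]
    - [[10, 9.8, 0], [0, 0, 0], 5]
    - [[12.5, 12.3, 0], [0, 0, 0], 5]
    - [[14.2, 14, 0], [0, 0, 0], 5]
    - [[14.9, 14.6, 0], [0, 0, 0], 5]
    - [[14.9, 14.6, 0], [0, 0, 0], 5]

```text
time_s: 5.8
eef_pos: [0.4647, 0.3762, 0.2861]
ee_rot: [0.203, 0.979, -0.0, -0.0]
ft_force: [-0.1, -0.5, -2.3]
opening: 0.0225
```

Call:
drive_tool:
  commands:
    - [[0, 0, 1.5], [0, 0, 0], 5]
    - [[0, 0, 3], [0, 0, 0], 5]
    - [[0, 0, 3.8], [0, 0, 0], 5]
    - [[0, 0, 3.8], [0, 0, 0], 5]
    - [[0, 0, 3.8], [0, 0, 0], 5]

```text
time_s: 6.42
eef_pos: [0.4654, 0.3758, 0.2486]
ee_rot: [0.204, 0.979, 0.0, 0.0]
ft_force: [0.0, 0.5, -2.8]
opening: 0.023
```

```bash
python3 - <<'E'
from h import *
s=telemetry.state(); print(s["eef_pos"],s["ft_force"],s["opening"],s["time_s"])
a=crop("side",170,60,140,150,4); b=crop("top",150,180,60,75,8)[:, :240*2]
cv2.imwrite("pics/c5.png",a)
e=s["eef_pos"]; print("tip expect",proj("side",(e[0],e[1],e[2]-.126)))
E
```

```text
[0.46541832 0.37579979 0.24857473] [ 0.04376923  0.5141624  -2.76997936] 0.023034994928134427 6.425
tip expect [239.39922526 145.81554857]
```

View pics/c5.png

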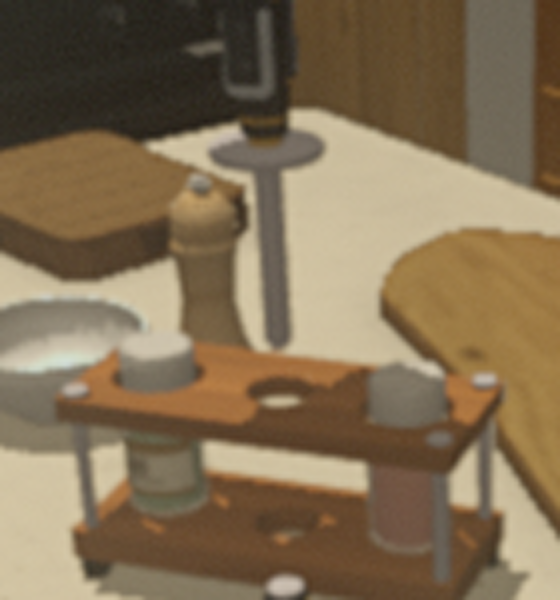

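The tip is at side (239.5,146.3), which matches the prediction. The two bore estimates differ by a few mm, so I'll shift about 2 mm toward the middle of them. The clearance is 10 mm.

Call:
drive_tool:
  commands:
    - [[-0.1, -0.2, 0], [0, 0, 0], 5]
    - [[-0.1, -0.2, 1.5], [0, 0, 0], 5]
    - [[-0.1, -0.2, 3], [0, 0, 0], 5]
    - [[-0.1, -0.2, 4], [0, 0, 0], 5]
    - [[-0.1, -0.2, 5], [0, 0, 0], 5]
    - [[-0.1, -0.2, 5], [0, 0, 0], 5]

```text
time_s: 7.28
eef_pos: [0.4651, 0.3734, 0.1974]
ee_rot: [0.203, 0.979, -0.0, -0.001]
ft_force: [-0.2, -1.2, -2.7]
opening: 0.0228
```

```bash
python3 - <<'E'
from h import *
s=telemetry.state(); print(s["eef_pos"],s["ft_force"],s["opening"],s["time_s"])
cv2.imwrite("pics/c6.png",crop("side",180,80,130,140,4))
E
```

```text
[0.46512394 0.37343177 0.19743891] [-0.15353588 -1.17960961 -2.7142776 ] 0.02275266618079228 7.275
```

View pics/c6.png

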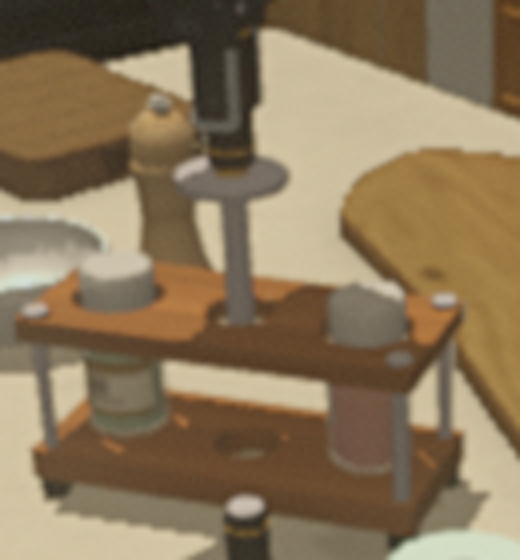

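The shaft is in the upper bore, at x=240 with the bore spanning 207–272, and there is no contact force. I'll keep lowering.

Call:
drive_tool:
  commands:
    - [[0, 0, 1.5], [0, 0, 0], 5]
    - [[0, 0, 3], [0, 0, 0], 5]
    - [[0, 0, 4.5], [0, 0, 0], 5]
    - [[0, 0, 5.5], [0, 0, 0], 5]
    - [[0, 0, 6.1], [0, 0, 0], 5]
    - [[0, 0, 6.3], [0, 0, 0], 5]
    - [[0, 0, 6.3], [0, 0, 0], 5]

```text
time_s: 8.2
eef_pos: [0.4654, 0.3736, 0.1355]
ee_rot: [0.203, 0.979, 0.0, 0.0]
ft_force: [0.2, 0.3, -1.6]
opening: 0.0228
```

Call:
drive_tool:
  commands:
    - [[0, 0, 0.1], [0, 0, 0], 5]
    - [[0, 0, 0.2], [0, 0, 0], 5]
    - [[0, 0, 0.3], [0, 0, 0], 5]
    - [[0, 0, 0.3], [0, 0, 0], 5]

```text
time_s: 8.7
eef_pos: [0.4653, 0.3735, 0.1323]
ee_rot: [0.203, 0.979, 0.0, -0.0]
ft_force: [0.8, 1.0, -2.0]
opening: 0.0228
```

Still hanging; expected contact is about 1 mm lower.

Call:
drive_tool:
  commands:
    - [[0, 0, 0.1], [0, 0, 0], 5]
    - [[0, 0, 0.1], [0, 0, 0], 5]
    - [[0, 0, 0.2], [0, 0, 0], 5]
    - [[0, 0, 0.2], [0, 0, 0], 5]

```text
time_s: 9.2
eef_pos: [0.4655, 0.3738, 0.1317]
ee_rot: [0.203, 0.979, 0.001, 0.001]
ft_force: [-2.6, -1.5, 13.2]
opening: 0.0227
```

Contact (13 N up): it is seated. I'll release and retreat.

Call:
drive_tool:
  commands:
    - [[0, 0, -0.1], [0, 0, 0], 30]
    - [[0, 0, -0.1], [0, 0, 0], 40]
    - [[0, 0, -0.1], [0, 0, 0], 100]
    - [[0, 0, -0.1], [0, 0, 0], 100]
    - [[0, 0, -0.1], [0, 0, 0], 100]
    - [[0, 0, -0.1], [0, 0, 0], 100]
    - [[0, 0, -0.1], [0, 0, 0], 100]
    - [[0, 0, -0.1], [0, 0, 0], 100]

```text
time_s: 10.2
eef_pos: [0.4653, 0.3736, 0.1313]
ee_rot: [0.203, 0.979, 0.0, 0.0]
ft_force: [-0.3, -0.5, -0.1]
opening: 0.0856
```

Call:
drive_tool:
  commands:
    - [[0, 0, -2], [0, 0, 0], 100]
    - [[0, 0, -5], [0, 0, 0], 100]
    - [[0, 0, -9], [0, 0, 0], 100]
    - [[0, 0, -13], [0, 0, 0], 100]
    - [[0, 0, -15], [0, 0, 0], 100]
    - [[0, 0, -15], [0, 0, 0], 100]
    - [[0, 0, -15], [0, 0, 0], 100]

```text
time_s: 11.08
eef_pos: [0.465, 0.3733, 0.2802]
ee_rot: [0.203, 0.979, -0.0, -0.001]
ft_force: [0.3, 1.3, -0.2]
opening: 0.0852
```

```bash
python3 - <<'E'
from h import *
s=telemetry.state(); print(s["eef_pos"],s["ft_force"],s["opening"],s["time_s"])
cv2.imwrite("pics/c7.png",crop("side",170,100,180,150,4))
for z in(.184,.106,.1): print(z,proj("side",(.4654,.3736,z)))
E
```

```text
[0.46501429 0.37330312 0.28020304] [ 0.31911606  1.25289343 -0.16309578] 0.08523317391788113 11.075
0.184 [237.50473326 115.55413875]
0.106 [239.96653566 154.18884211]
0.1 [240.14732639 157.02611127]
```

View pics/c7.png

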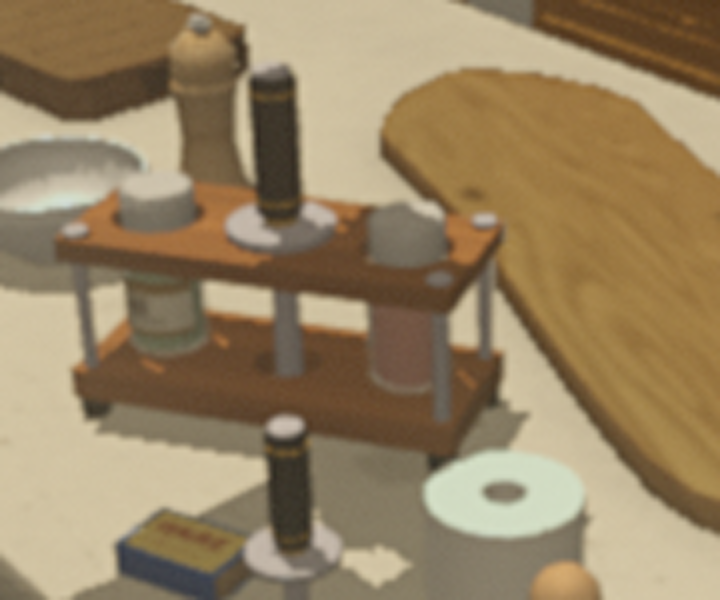

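The spindle stands seated: flange flat on the deck at crop (280,225), cap at (270,70), which is about (237.5,117.5) against a predicted 115.6, and the shaft through the lower bore at (288,360). The arm is clear.

```bash
python3 -c "
from cell import ctrl
print(ctrl.sign_off())"
```

```text
the job is handed in; nothing more can be done
None
```

The spindle is back in the rack and released, and I handed the job in at about 11 s of the 43 s allowed; `sign_off` gave no verdict.

I lifted it out of its pot, carried it over the rack and lowered it through both middle bores until the flange made contact (about 13 N upward). I then opened the gripper and raised it about 15 cm clear.

- **Seating:** the last picture shows the flange flat on the upper deck, the shaft through the lower bore and the spindle upright. The wrist force was near zero after release.
- **Muddler:** it was never approached. The last picture shows only its top, where it was before; I did not measure it.
- **Disagreements:** the two cameras differed by about 6 mm in y on absolute position, so I aimed between them. They agreed within 1.5 mm on the spindle-to-bore offset, and the bores leave 10 mm of clearance. The gripper read 22.6 mm on the 24 mm handle, but the hold was firm.

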